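# Set the grinder's length stop to its ball notch and hold it there

### The arm

A 6-joint arm with a two-finger parallel gripper is mounted at the origin on the work surface. World frame = base frame: x ahead of the robot, y to its left, z up, the work surface at z = 0. Lengths are in mm, angles in rad, forces in N, time in s.
With the tool pointing down it reaches from about 350 to 975 mm from the base axis. Payload 7.1 kg.
Tool frame: the origin (TCP) lies between the finger pads, 19 mm behind the fingertips; this is the grasp point; z points along the fingers, y is the line along which they close (so a half turn about z gives the same grasp; the last joint's range is limited). The gripper opens to 88 mm and grips with 3 to 60 N. Pads are 20 mm wide; open, the fingers measure 115 mm over their backs; the gripper's body (75 mm by 178 mm) begins 61 mm behind the grasp point.
Start: joints at [1.245, 0.423, 1.63, -0, 1.089, -0.019], TCP at [188.724, 595.809, 241.375] pointing down, gripper open.
Joint ranges: [-3, 3], [-0.9, 2.11], [0.09, 2.58], [-1.31, 4.45], [0.11, 2.69], [-2.54, 2.54]. Speed limits (rad/s): [2.39, 2.39, 3.01, 3.14, 3.14, 3.14].

### API

Orientations are given as a rotation vector (axis times angle).
In Python, from workcell import ctrl gives the robot as it stands. The module is installed in compiled form; this text tells all that it offers.
- The arm moves only by the tool servo_tool, never from a script. Its argument "rows" is a list of rows, each a list of 7 numbers: the turn, a rotation vector about the tool's x, y, z as a fraction of full scale, then the shift along the tool's x, y, z as a fraction of full scale, then the finger opening in mm, from 0 to 87.8. A call has 1 to 10 rows; each row is the pose to reach, as a shift and turn from the pose commanded when the call began, along the tool's axes at that moment; what a row does not reach only later rows make up. Full scale, the value 1, is 20 cm for a shift and 1.5 rad for a turn. A row lasts 1/8 s, in which the tool goes at most 62.5 mm and 10.7 degrees, less where a joint would pass 70% of its speed; a pose out of reach is approached as far as the arm can. A call with a number of a shift or a turn outside -1 to 1 is refused whole. A call with a gripper value outside its range is refused whole. The fingers move at their own pace and stop on an object; the grip force is fixed at half the most. Time passes only in rows, so rows that repeat a pose let the fingers close. It gives the time, the measured TCP pose, the force, the opening and the grip force at its end, in the units of the state.
- ctrl.get_obs(): the state, without advancing time (a new reading comes with each control period).
- ctrl.get_image(name): name is "scene" or "side" or "wrist"; returns (picture, depth): 400x640x3 uint8, red, green, blue; 400x640 float32, mm along the optical axis (not along the pixel's ray), 0 where there is no reading.
- ctrl.camera_info(name): a dict with "intrinsics" (3x3 intrinsics, pixels), "R" (3x3) and "t" (3): a world point X has camera coordinates R X + t. Camera axes: x right, y down, z forward; pixel columns grow to the right and rows downward; lengths in mm; the calibration is good to about 2 mm. A picture is of the moment at which its call begins: read the wrist's pose just before it. camera_info takes no time and is no camera call; for the wrist camera it gives the pose at the moment of the call.
- ctrl.close_job(): hands the job in; it is judged then, once.
The state is a dict: "t": time; "qpos": joint angles; "qvel": joint speeds; "joint_torque": joint torques, N m; "ee_pos": TCP position; "orientation": TCP orientation; "ft_force": force on the tool from outside, world axes, zero at the start; "moment": the same for the moment, N m; "width": finger opening in mm; "grasp_force": force on a finger pad.
Only numpy, scipy, OpenCV 4.12 (cv2) and the standard library are available. Lean on these libraries where they do the work, as an engineer would, in place of code of your own. Each camera call takes 0.05 s, during which the arm holds its last target. There are 200 camera calls.

### The job

Take the orange grip of the stop carriage lightly between the fingers (it is brittle plastic, so use a gentle pinch) and slide the carriage along its rail, away from the red end plate, until you feel its spring ball drop into the notch hidden inside the rail. Finish with the ball fully in the notch and the fingers still holding the grip there, so that a colleague can lock the clamp; leave the abrasive disc, the wooden wedge and the wrench where they are.

Things in the scene. Friction and masses are not known exactly. Their poses are not given: they have to be found in the camera images.
- rail: Fixed aluminium rail 100 x 340 mm on a dark foot 120 x 370 mm, bar top 30 mm above the bench; end plates 46 mm high, red at -y, grey at +y. Origin: centre of its underside. y runs along the rail from red to grey, the way to slide; z up. One notch is hidden inside, its place differs every time: from 20 mm before the rail's middle (-y) to 60 mm beyond it (+y).
- carriage: Sliding stop carriage: steel plate 110 mm (x) by 56 mm (y) by 18 mm, axes as the rail's; origin under its centre, 31 mm above the bench. It starts 70 to 100 mm on the red side of the rail's middle; travel ends 100 mm beyond the middle. Friction 2 to 6 N. Within 7 mm of the notch's centre the ball pulls it to the centre: sliding on, first a 5 N pull forward, then 5 to 9 N more resistance.
- grip_mid (a point): Point to pinch, near mid-height of the carriage's orange plastic grip, 84 mm above the bench: an upright block 34 mm across the rail (x), 24 mm along it (y), from 49 to 109 mm above the bench. Pinch it from above, either way, pads within about 20 mm of this point. It breaks if the forces of both fingers on the carriage add up to over 140 N: set a grip of 20 to 40 N.
- pin (a joint): How far the spring ball has dropped, m: about 0 on the plain rail, about 0.003 fully in the notch. The ball is out of sight below the carriage; the red cap of its pin, 11 mm wide, 38 mm from the grip's axis on the rail's +x side, sinks with it (cap top 60 mm above the bench while riding).
- disc: Bystander: loose brown abrasive disc lying flat, 110 mm across, 7 mm thick, 22 mm hole; origin at the centre of its underside.
- wedge: Bystander: loose light wooden block 90 x 45 x 28 mm; origin at the centre of its underside.
- wrench: Bystander: loose steel wrench lying flat, about 180 mm long along its x axis; origin at its underside.

How it is judged:
By the outcome, as a careful person would: the job done as asked, in the order asked, and still so for the second after the job is handed in, while the arm keeps its last pose, push and grip.
It also fails if it takes over 64 s, if anything falls off the work surface, if the arm or the gripper's body presses on something with over 40 N, if the wrist force passes 120 N, or if a joint passes its speed limit or range.

## Working session

There is one attempt and no reset: what is moved stays moved. The work goes in short steps, Python scripts to look and compute and a tool call to move; the robot and the scene stay as the last step left them, time stands still between calls to the robot, and variables do not carry over. Pictures are saved under pics/ and viewed, at most 10 in all, crops included, and the job is handed in when it is done.

Besides the shell and the picture viewer there is one more tool, called after "Request:" by a JSON object that holds its "method" and its "body". servo_tool: Moves the arm, as the interface text tells. Its arguments: {"type":"object","properties":{"rows":{"type":"array","items":{"type":"array","items":{"type":"number"}}}},"required":["rows"]}

```bash
mkdir -p pics; cat > h.py <<'E'
import numpy as np, cv2
from workcell import ctrl
def grab(n,f):
    im,d=ctrl.get_image(n); cv2.imwrite('pics/'+f,cv2.cvtColor(im,cv2.COLOR_RGB2BGR)); return im,d
def world(n,d):
    c=ctrl.camera_info(n); K=np.array(c['intrinsics']);R=np.array(c['R']);t=np.array(c['t'])
    v,u=np.mgrid[:d.shape[0],:d.shape[1]]
    p=np.stack([(u-K[0,2])/K[0,0]*d,(v-K[1,2])/K[1,1]*d,d],-1)
    return (p-t)@R
E
python3 - <<'E'
from h import *
np.set_printoptions(suppress=True,precision=3)
im,d=grab('scene','s1.png'); np.savez('s1.npz',im=im,d=d)
im2,d2=grab('side','d1.png'); np.savez('d1.npz',im=im2,d=d2)
cv2.imwrite('pics/both.png',cv2.cvtColor(np.vstack([cv2.resize(i,(480,300)) for i in(im,im2)]),cv2.COLOR_RGB2BGR))
for n,i,dd in(('scene',im,d),('side',im2,d2)):
    W=world(n,dd); h=cv2.cvtColor(i,cv2.COLOR_RGB2HSV).astype(int)
    ok=dd>0
    for nm,m in(('orange',(h[...,0]>7)&(h[...,0]<20)&(h[...,1]>170)&(h[...,2]>120)),('red',((h[...,0]<6)|(h[...,0]>174))&(h[...,1]>150)&(h[...,2]>80))):
        m=m&ok; nn,l,s,c=cv2.connectedComponentsWithStats(m.astype(np.uint8))
        for k in range(1,nn):
            if s[k,4]>15:
                P=W[l==k]; print(n,nm,c[k],s[k,4],np.median(P,0),P.min(0),P.max(0))
o=ctrl.get_obs();print(o['t'],o['ee_pos'],o['orientation'],o['ft_force'],o['width'])
E
```

```text
scene orange [270.333  41.111] 18 [-255.435  644.177   -1.026] [-294.8    623.778   -3.969] [-230.541  673.985    4.515]
scene orange [257.48  42.24] 25 [-282.17   608.081    0.812] [-318.348  570.837   -1.549] [-239.176  631.297    3.52 ]
scene orange [318.758  44.89 ] 91 [-93.617 704.383   0.82 ] [-133.826  630.863   -3.035] [ 47.079 792.934  72.187]
scene orange [340.412  43.863] 51 [ 71.006 656.519  69.649] [ 49.618 625.796  64.735] [ 88.623 685.415  72.832]
scene orange [294.5    52.833] 24 [-109.348  625.422    0.376] [-136.077  590.912   -2.736] [-86.508 643.024   5.537]
scene orange [302.6  54.8] 20 [-71.595 635.727   0.988] [-102.638  590.464   -1.705] [-51.117 652.11    3.644]
scene orange [353.923  53.077] 26 [ 44.956 768.516  -0.19 ] [ 19.402 742.3    -2.309] [ 69.794 786.443   3.393]
scene orange [266.864  59.237] 59 [-144.049  524.448    0.319] [-188.956  458.517   -2.496] [-97.304 562.062   4.794]
scene orange [217.292  63.062] 48 [-249.37   374.759    0.448] [-271.184  335.851   -3.738] [-199.608  422.91     4.444]
scene orange [199.912  68.603] 68 [-247.257  312.385 
[... 28230 characters left out ...]
-802.35    -4.325] [-122.74  -629.407    3.716]
side orange [551.364 274.136] 22 [113.187   7.345  -0.148] [110.609  -6.35   -2.167] [114.818  20.894   2.691]
side orange [549.717 299.814] 113 [124.811  63.904  -0.061] [116.828  36.055  -2.492] [135.635  79.378   2.23 ]
side orange [621.868 370.24 ] 1942 [ 30.832 170.739   0.038] [-13.469 110.831  -4.21 ] [ 81.158 221.015   3.791]
side red [350.052 168.081] 446 [ 524.157 -163.308   43.56 ] [ 477.24  -193.774    7.536] [ 580.005 -141.127   49.37 ]
side red [308.    183.211] 19 [603.999 -90.086  59.394] [599.7   -95.743  54.907] [608.388 -87.729  62.009]
0.1 [188.586 595.371 240.687] [-0.48  -3.104  0.002] [0.914 0.224 0.044] 87.80339506125483
```

View pics/both.png

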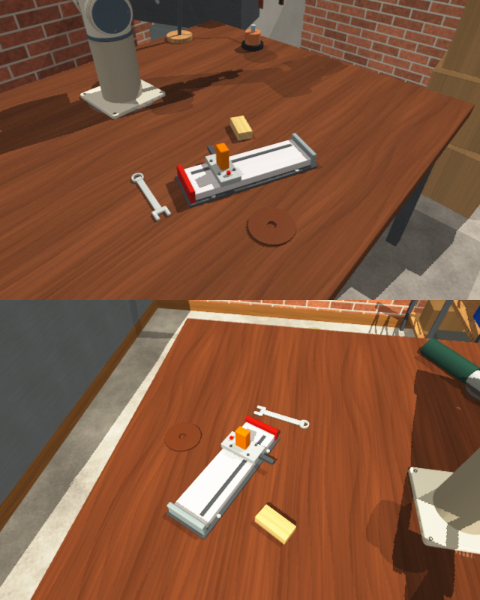

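The views show the rail running diagonally, with the grip near scene pixel (297,206), the pin cap at (304,229) and the red end plate at (248,245). The wedge, disc and wrench are all clear of the rail. Next I'll get the geometry, using height filters.

```bash
python3 - <<'E'
from h import *
from scipy.spatial.transform import Rotation as Ro
np.set_printoptions(suppress=True,precision=3)
B=[];G=[];C=[];RD=[]
for n,f in(('scene','s1'),('side','d1')):
    z=np.load(f+'.npz'); W=world(n,z['d']); h=cv2.cvtColor(z['im'],cv2.COLOR_RGB2HSV).astype(int)
    roi=(z['d']>0)&(abs(W[...,0]-580)<200)&(abs(W[...,1])<260)
    m=roi&(W[...,2]>25)&(W[...,2]<50); B.append(W[m&(h[...,1]<60)|m&(h[...,1]>150)&((h[...,0]<6)|(h[...,0]>174))])
    og=roi&(W[...,2]>62)&(h[...,0]>5)&(h[...,0]<22)&(h[...,1]>150); G.append(W[og])
    red=roi&((h[...,0]<6)|(h[...,0]>174))&(h[...,1]>150)
    C.append(W[red&(W[...,2]>57)&(W[...,2]<63)]); RD.append(W[red&(W[...,2]>42)&(W[...,2]<50)])
for nm,L in(('bar',B),('grip',G),('griptop',[g[g[:,2]>106] for g in G]),('cap',C),('redtop',RD)):
    for k,P in enumerate(L+[np.vstack(L)]):
        if len(P)>3:
            r=cv2.minAreaRect(P[:,:2].astype(np.float32)); print(nm,k,len(P),P.mean(0),r)
o=ctrl.get_obs(); print(Ro.from_rotvec(o['orientation']).as_matrix())
E
```

```text
bar 0 6194 [602.407 -20.039  33.901] ((580.37841796875, -3.7904205322265625), (358.69677734375, 153.1820068359375), 66.5558853149414)
bar 1 7528 [603.078  14.4    33.911] ((578.0789184570312, -2.52581787109375), (358.002197265625, 152.35084533691406), 66.36134338378906)
bar 2 13722 [602.775  -1.146  33.906] ((579.2572631835938, -3.304229736328125), (358.69677734375, 155.62603759765625), 66.5558853149414)
grip 0 457 [576.54  -83.692  92.751] ((570.5003051757812, -78.65525817871094), (23.48611068725586, 36.23898696899414), 64.93496704101562)
grip 1 422 [568.54  -70.215  93.159] ((569.1461181640625, -75.83939361572266), (23.838970184326172, 34.02149963378906), 65.8489761352539)
grip 2 879 [572.699 -77.222  92.947] ((570.357666015625, -77.36470031738281), (25.627248764038086, 37.434226989746094), 66.338623046875)
griptop 0 150 [571.449 -79.205 108.727] ((570.6113891601562, -78.2275390625), (22.785810470581055, 35.92779541015625), 65.3642349243164)
griptop 1 155 [569.186 -75.163 108.692] ((569.2193603515625, -76.27508544921875), (23.10379981994629, 33.53126907348633), 65.8489761352539)
gr
[... 348 characters left out ...]
.359604358673096, 7.964122772216797), 56.446678161621094)
cap 2 33 [605.199 -92.38   59.647] ((605.0471801757812, -92.37486267089844), (8.107290267944336, 10.666105270385742), 44.61903762817383)
redtop 0 308 [ 533.573 -171.641   45.62 ] ((530.57177734375, -169.95530700683594), (13.331076622009277, 108.3416976928711), 66.39556121826172)
redtop 1 253 [ 528.321 -166.82    45.413] ((529.0667114257812, -168.0822296142578), (15.357203483581543, 108.25484466552734), 66.46907806396484)
redtop 2 561 [ 531.205 -169.467   45.527] ((530.0404663085938, -168.57183837890625), (15.47741413116455, 110.43134307861328), 66.46907806396484)
[[-0.953  0.302 -0.   ]
 [ 0.302  0.953 -0.001]
 [ 0.    -0.001 -1.   ]]
```

Request:
{"method": "servo_tool", "body": {"rows": [[0, 0, 0, -0.2, -0.186, 0, 87], [0, 0, 0, -0.4, -0.371, 0, 87], [0, 0, 0, -0.6, -0.557, 0, 87], [0, 0, 0, -0.8, -0.742, 0, 87], [0, 0, 0, -1, -0.928, 0, 87]]}}

```text
t: 0.72
ee_pos: [323.8, 356.8, 241.2]
orientation: [-0.479, -3.105, 0.0]
ft_force: [0.1, 0.8, 0.6]
width: 86.6
grasp_force: 0.0
```

Request:
{"method": "servo_tool", "body": {"rows": [[0, 0, 0, -0.2, -0.186, 0, 87], [0, 0, 0, -0.4, -0.371, 0, 87], [0, 0, 0, -0.6, -0.557, 0, 87], [0, 0, 0, -0.8, -0.742, 0, 87], [0, 0, 0, -1, -0.928, 0, 87]]}}

```text
t: 1.35
ee_pos: [458.4, 119.5, 241.3]
orientation: [-0.48, -3.105, -0.0]
ft_force: [0.9, -0.3, 0.6]
width: 87.0
grasp_force: 0.0
```

Request:
{"method": "servo_tool", "body": {"rows": [[0, 0, 0.02, -0.25, -0.23, 0, 87], [0, 0, 0.04, -0.45, -0.42, 0, 87], [0, 0, 0.07, -0.65, -0.6, 0, 87], [0, 0, 0.07, -0.83, -0.772, 0, 87], [0, 0, 0.07, -0.83, -0.772, 0, 87], [0, 0, 0.07, -0.83, -0.772, 0, 87]]}}

```text
t: 2.1
ee_pos: [568.8, -75.9, 240.8]
orientation: [-0.643, -3.073, -0.0]
ft_force: [0.2, 0.6, -0.1]
width: 87.0
grasp_force: 0.0
```

```bash
cat > tgt.py <<'E'
from h import *
from scipy.spatial.transform import Rotation as Ro
np.set_printoptions(suppress=True,precision=3)
def err(T):
    o=ctrl.get_obs(); M=Ro.from_rotvec(o['orientation']).as_matrix()
    print('t',o['t'],'pos',np.array(o['ee_pos']),'F',o['ft_force'])
    print('tool-frame shift mm',M.T@(np.array(T)-o['ee_pos']),'yaw of tool y',np.degrees(np.arctan2(M[1,1],M[0,1])),M[:,2])
E
python3 - <<'E'
from tgt import *
im,d=grab('wrist','w1.png'); W=world('wrist',d)
h=cv2.cvtColor(im,cv2.COLOR_RGB2HSV).astype(int)
og=(d>0)&(W[...,2]>105)&(W[...,2]<115)&(h[...,1]>150)&(h[...,0]<22)
P=W[og]; print(len(P)); 
if len(P)>4: print(P.mean(0),cv2.minAreaRect(P[:,:2].astype(np.float32)))
err([570,-77,84])
E
```

```text
1053
[568.969 -75.949 109.507] ((569.7402954101562, -76.21842956542969), (22.98811149597168, 33.34063720703125), 66.44795989990234)
t 2.15 pos [568.718 -75.385 240.983] F [-0.245  0.133  0.039]
tool-frame shift mm [ -2.031  -0.95  156.98 ] yaw of tool y 66.42820723763624 [-0.001  0.    -1.   ]
```

View pics/w1.png

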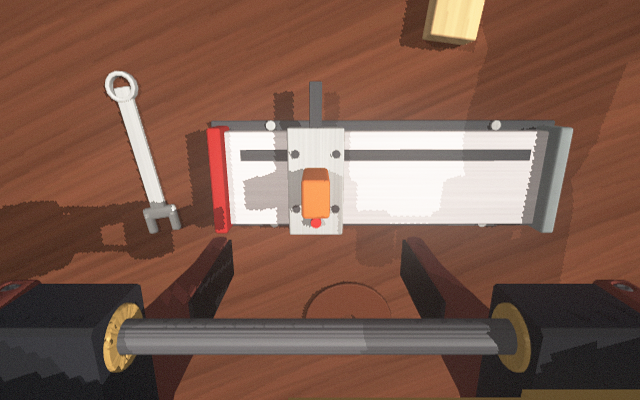

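The wrist view shows the carriage between the open fingers. The grip is at (316,195), the pin cap at (316,222), and the yaw is aligned. I'll descend now.

Request:
{"method": "servo_tool", "body": {"rows": [[0, 0, 0, -0.006, -0.003, 0.2, 87], [0, 0, 0, -0.006, -0.003, 0.4, 87], [0, 0, 0, -0.006, -0.003, 0.55, 87], [0, 0, 0, -0.006, -0.003, 0.66, 87], [0, 0, 0, -0.006, -0.003, 0.74, 87], [0, 0, 0, -0.006, -0.003, 0.785, 87], [0, 0, 0, -0.006, -0.003, 0.785, 87]]}}

```text
t: 3.02
ee_pos: [570.2, -76.8, 84.2]
orientation: [-0.641, -3.075, 0.0]
ft_force: [0.0, -0.4, -0.1]
width: 86.9
grasp_force: 0.0
```

Request:
{"method": "servo_tool", "body": {"rows": [[0, 0, 0, 0, 0, 0, 60], [0, 0, 0, 0, 0, 0, 40], [0, 0, 0, 0, 0, 0, 32], [0, 0, 0, 0, 0, 0, 28], [0, 0, 0, 0, 0, 0, 25], [0, 0, 0, 0, 0, 0, 22], [0, 0, 0, 0, 0, 0, 18], [0, 0, 0, 0, 0, 0, 18], [0, 0, 0, 0, 0, 0, 18], [0, 0, 0, 0, 0, 0, 18]]}}

```text
t: 4.28
ee_pos: [570.5, -76.9, 84.4]
orientation: [0.642, 3.075, 0.001]
ft_force: [0.9, 4.4, -1.3]
width: 23.6
grasp_force: 30.0
```

Request:
{"method": "servo_tool", "body": {"rows": [[0, 0, 0, 0, 0.015, 0, 18], [0, 0, 0, 0, 0.04, 0, 18], [0, 0, 0, 0, 0.065, 0, 18], [0, 0, 0, 0, 0.09, 0, 18], [0, 0, 0, 0, 0.115, 0, 18], [0, 0, 0, 0, 0.14, 0, 18], [0, 0, 0, 0, 0.165, 0, 18], [0, 0, 0, 0, 0.19, 0, 18], [0, 0, 0, 0, 0.21, 0, 18], [0, 0, 0, 0, 0.22, 0, 18]]}}

```text
t: 5.52
ee_pos: [587.3, -38.4, 84.4]
orientation: [-0.642, -3.074, 0.003]
ft_force: [-3.8, -8.3, 2.5]
width: 23.4
grasp_force: 30.0
```

```bash
cat > cap.py <<'E'
from tgt import *
def cap(f=None):
    o=ctrl.get_obs(); D=np.array([.4,.9165,0]); 
    print('t %.2f s=%.2f Fd=%.2f Fx=%.2f z=%.1f grip=%.1f w=%.1f'%(o['t'],(np.array(o['ee_pos'])-[570.5,-76.9,0])@D,np.array(o['ft_force'])@D,np.array(o['ft_force'])@[.9165,-.4,0],o['ee_pos'][2],o['grasp_force'],o['width']))
    for n in('wrist','side','scene'):
        im,d=ctrl.get_image(n)
        if f: cv2.imwrite('pics/%s_%s.png'%(n,f),cv2.cvtColor(im,cv2.COLOR_RGB2BGR))
        W=world(n,d); h=cv2.cvtColor(im,cv2.COLOR_RGB2HSV).astype(int)
        e=np.array(o['ee_pos'])+38*np.array([.9165,-.4,0]); r=np.linalg.norm((W-e)[...,:2],axis=-1)
        ok=(d>0)&(r<12)&(W[...,2]>51)&(W[...,2]<66); m=ok&((h[...,0]<6)|(h[...,0]>174))&(h[...,1]>150)
        pl=(d>0)&(r<25)&(abs(W[...,2]-49)<3)
        if m.sum(): print(n,m.sum(),'cap z pct',np.percentile(W[m][:,2],[50,75,90]),'plate',np.median(W[pl][:,2]) if pl.any() else None,'xy',W[m].mean(0)[:2]-e[:2])
        else: print(n,'no cap')
if __name__=='__main__':
    import sys; cap(sys.argv[1] if len(sys.argv)>1 else None)
E
python3 cap.py a
```

```text
t 5.53 s=42.05 Fd=-9.13 Fx=-0.12 z=84.4 grip=30.0 w=23.4
wrist no cap
side no cap
scene 17 cap z pct [59.111 60.202 60.663] plate 49.065123278818085 xy [ 2.469 -0.897]
```

Request:
{"method": "servo_tool", "body": {"rows": [[0, 0, 0, 0, 0.008, 0, 18], [0, 0, 0, 0, 0.016, 0, 18], [0, 0, 0, 0, 0.025, 0, 18]]}}

```text
t: 6.05
ee_pos: [589.4, -33.6, 84.4]
orientation: [-0.642, -3.074, 0.003]
ft_force: [-3.4, -9.1, 2.1]
width: 23.8
grasp_force: 30.0
```

Request:
{"method": "servo_tool", "body": {"rows": [[0, 0, 0, 0, 0.008, 0, 18], [0, 0, 0, 0, 0.016, 0, 18], [0, 0, 0, 0, 0.025, 0, 18]]}}

```text
t: 6.42
ee_pos: [591.4, -29.0, 84.4]
orientation: [-0.642, -3.074, 0.003]
ft_force: [-4.0, -9.2, 2.7]
width: 23.8
grasp_force: 30.0
```

```bash
python3 cap.py
```

```text
t 6.42 s=52.20 Fd=-10.04 Fx=0.04 z=84.4 grip=30.0 w=23.8
wrist no cap
side no cap
scene 17 cap z pct [59.317 60.641 61.038] plate 49.06774373682929 xy [ 2.464 -1.24 ]
```

Request:
{"method": "servo_tool", "body": {"rows": [[0, 0, 0, 0, 0.008, 0, 18], [0, 0, 0, 0, 0.016, 0, 18], [0, 0, 0, 0, 0.025, 0, 18]]}}

```text
t: 6.95
ee_pos: [593.5, -24.2, 84.3]
orientation: [-0.642, -3.074, 0.002]
ft_force: [-3.3, -7.9, 1.9]
width: 24.0
grasp_force: 30.0
```

Request:
{"method": "servo_tool", "body": {"rows": [[0, 0, 0, 0, 0.007, 0, 18], [0, 0, 0, 0, 0.014, 0, 18], [0, 0, 0, 0, 0.02, 0, 18]]}}

```text
t: 7.32
ee_pos: [595.1, -20.4, 84.4]
orientation: [-0.642, -3.074, 0.002]
ft_force: [-3.6, -8.4, 2.5]
width: 24.0
grasp_force: 30.0
```

Request:
{"method": "servo_tool", "body": {"rows": [[0, 0, 0, 0, 0.007, 0, 18], [0, 0, 0, 0, 0.014, 0, 18], [0, 0, 0, 0, 0.02, 0, 18]]}}

```text
t: 7.7
ee_pos: [596.7, -16.8, 84.3]
orientation: [-0.642, -3.074, 0.002]
ft_force: [-2.5, -8.7, 3.4]
width: 23.4
grasp_force: 30.0
```

Request:
{"method": "servo_tool", "body": {"rows": [[0, 0, 0, 0, 0.008, 0, 18], [0, 0, 0, 0, 0.016, 0, 18], [0, 0, 0, 0, 0.025, 0, 18]]}}

```text
t: 8.07
ee_pos: [598.7, -12.3, 84.3]
orientation: [-0.642, -3.074, 0.002]
ft_force: [-3.8, -8.7, 1.9]
width: 24.0
grasp_force: 30.0
```

Request:
{"method": "servo_tool", "body": {"rows": [[0, 0, 0, 0, 0.008, 0, 18], [0, 0, 0, 0, 0.016, 0, 18], [0, 0, 0, 0, 0.025, 0, 18]]}}

```text
t: 8.45
ee_pos: [600.7, -7.6, 84.3]
orientation: [-0.642, -3.074, 0.002]
ft_force: [-3.6, -8.1, 3.5]
width: 23.9
grasp_force: 30.0
```

Request:
{"method": "servo_tool", "body": {"rows": [[0, 0, 0, 0, 0.008, 0, 18], [0, 0, 0, 0, 0.016, 0, 18], [0, 0, 0, 0, 0.025, 0, 18]]}}

```text
t: 8.82
ee_pos: [603.2, -2.0, 84.4]
orientation: [-0.642, -3.075, 0.0]
ft_force: [-0.9, -1.6, 1.1]
width: 23.9
grasp_force: 30.0
```

The drag has dropped from about 9 N to 2 N, so the ball is entering the notch. Next I'll check the pin cap.

```bash
python3 cap.py b
```

```text
t 8.82 s=81.75 Fd=-1.82 Fx=-0.17 z=84.4 grip=30.0 w=23.9
wrist no cap
side no cap
scene 17 cap z pct [57.418 57.779 58.59 ] plate 48.97656270877944 xy [ 2.117 -1.084]
```

Request:
{"method": "servo_tool", "body": {"rows": [[0, 0, 0, 0, 0.005, 0, 18], [0, 0, 0, 0, 0.01, 0, 18], [0, 0, 0, 0, 0.01, 0, 18]]}}

```text
t: 9.35
ee_pos: [603.9, -0.3, 84.3]
orientation: [-0.642, -3.075, 0.0]
ft_force: [-1.5, -1.3, 1.1]
width: 24.0
grasp_force: 30.0
```

```bash
python3 cap.py; python3 cap.py
```

```text
t 9.35 s=83.60 Fd=-1.76 Fx=-0.88 z=84.3 grip=30.0 w=24.0
wrist no cap
side no cap
scene 19 cap z pct [56.224 57.227 57.76 ] plate 49.046413976560274 xy [ 1.728 -1.201]
t 9.50 s=83.60 Fd=-0.51 Fx=-1.41 z=84.4 grip=30.0 w=23.9
wrist no cap
side no cap
scene 19 cap z pct [56.467 57.631 58.141] plate 49.08536464286721 xy [ 2.049 -1.644]
```

Request:
{"method": "servo_tool", "body": {"rows": [[0, 0, 0, 0, 0.005, 0, 18], [0, 0, 0, 0, 0.005, 0, 18]]}}

```text
t: 9.9
ee_pos: [604.1, 0.1, 84.4]
orientation: [-0.642, -3.075, 0.001]
ft_force: [-2.8, -4.2, 1.3]
width: 23.8
grasp_force: 30.0
```

```bash
python3 cap.py; python3 cap.py
```

```text
t 9.90 s=84.00 Fd=-4.94 Fx=-0.86 z=84.4 grip=30.0 w=23.8
wrist no cap
side no cap
scene 19 cap z pct [56.033 56.926 57.302] plate 49.19681865730287 xy [ 1.724 -1.409]
t 10.05 s=84.00 Fd=-5.39 Fx=-2.41 z=84.3 grip=30.0 w=24.0
wrist no cap
side no cap
scene 19 cap z pct [56.276 57.205 58.637] plate 49.10881565048899 xy [ 2.015 -1.808]
```

Request:
{"method": "servo_tool", "body": {"rows": [[0, 0, 0, 0, 0.005, 0, 18], [0, 0, 0, 0, 0.005, 0, 18]]}}

```text
t: 10.45
ee_pos: [604.2, 0.4, 84.3]
orientation: [-0.642, -3.074, 0.002]
ft_force: [-4.8, -7.8, 2.4]
width: 24.5
grasp_force: 30.0
```

```bash
python3 cap.py; python3 cap.py
```

```text
t 10.45 s=84.32 Fd=-9.07 Fx=-1.27 z=84.3 grip=30.0 w=24.5
wrist no cap
side no cap
scene 18 cap z pct [55.847 57.229 57.519] plate 49.09909673990569 xy [ 1.748 -1.58 ]
t 10.60 s=84.32 Fd=-8.96 Fx=-0.11 z=84.4 grip=30.0 w=24.0
wrist no cap
side no cap
scene 17 cap z pct [56.773 57.047 57.464] plate 49.041535397247955 xy [ 1.919 -1.613]
```

```bash
python3 -c "
from workcell import ctrl
print(ctrl.close_job())"
```

```text
the job is handed in; nothing more can be done
None
```

I handed the job in with the carriage at the notch, 84 mm from its start: the pin cap sank about 3 mm and the drag rose again after its drop. The fingers still hold the grip at 30 N, and the arm stayed clear of the disc, wedge and wrench.

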